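# Set up the funnel and shaft stub for a regrip

### The arm

A 6-joint arm with a two-finger parallel gripper is mounted at the origin on the work surface. World frame = base frame: x ahead of the robot, y to its left, z up, the work surface at z = 0. Lengths are in m, angles in rad, forces in N, time in s.
With the tool pointing down it reaches from about 0.25 to 0.725 m from the base axis. Payload 4 kg.
Tool frame: the origin (TCP) lies midway between the tips of the shut fingers; the grasp point (between the pads) lies 19 mm behind it; z points along the fingers, y is the line along which they close (so a half turn about z gives the same grasp; the last joint's range is limited). The gripper opens to 85 mm and grips with 20 to 120 N. Pads are 22 mm wide; open, the fingers measure 114 mm over their backs; the gripper's body (76 mm by 85 mm) begins 54 mm behind the grasp point. The pads swing forward as they close: fully open they stand 13 mm farther back than shut.
Start: joints at [-1.154, 0.241, 0.005, 1.335, 0, 1.571], TCP at [0.202, -0.457, 0.231] pointing down, gripper open.
Joint ranges: [-2.72, 2.72], [-1.05, 1.87], [-1.09, 1.28], [-1.99, 2.15], [-1.42, 1.44], [-3.14, 3.14]. Speed limits (rad/s): [2.79, 2.79, 3.14, 3.14, 3.14, 3.14].

### API

Orientations are given as a unit quaternion [x, y, z, w].
In Python, from workcell import get_obs, imaging, workorder gives the robot as it stands.
- The arm moves only by the shell command python3 -m jog FILE, which reads ROWS from the file FILE. ROWS is a JSON list of rows, 1 to 10 of them, each of 7 numbers: a rotation vector rx, ry, rz in rad, then dx, dy, dz in m, then the finger opening in m; each row is the pose to reach, as a shift and turn from the pose commanded when the command began, along the tool's axes at that moment; what a row does not reach only later rows make up. A row lasts 1/8 s, in which the tool goes at most 0.0625 m and 0.188 rad, less where a joint would pass 70% of its speed; a pose out of reach is approached as far as the arm can. The fingers move at their own pace and stop on an object; the grip force is fixed at half the most. Time passes only in rows, so rows that do not move let the fingers close. It prints the time, the measured TCP pose, the force, the opening and the grip force at its end. Input that does not fit is refused with a message, and nothing moves.
- get_obs(): the state, without advancing time (a new reading comes with each control period).
- imaging.camera(name): name is "side" or "top" or "wrist"; returns (picture, depth): 384x512x3 uint8, red, green, blue; 384x512 float32, m along the optical axis (not along the pixel's ray), 0 where there is no reading.
- imaging.calibration(name): a dict with "mtx" (3x3 intrinsics, pixels), "R" (3x3) and "t" (3): a world point X has camera coordinates R X + t. Camera axes: x right, y down, z forward; pixel columns grow to the right and rows downward; lengths in m; the calibration is good to about 2 mm. A picture is of the moment at which its call begins: read the wrist's pose just before it. calibration takes no time and is no camera call; for the wrist camera it gives the pose at the moment of the call.
- workorder.job_done(): hands the job in; it is judged then, once.
The state is a dict: "clock": time; "joint_pos": joint angles; "joint_vel": joint speeds; "tau": joint torques, N m; "eef_pos": TCP position; "tool_rot": TCP orientation; "ft_force": force on the tool from outside, world axes, zero at the start; "ft_torque": the same for the moment, N m; "grip_width": finger opening in m; "grasp_force": force on a finger pad.
Only numpy, scipy, OpenCV 4.12 (cv2) and the standard library are available. Lean on these libraries where they do the work, as an engineer would, in place of code of your own. Each camera call takes 0.05 s, during which the arm holds its last target. There are 200 camera calls.

### The job

Set up the bench for the next regrip, in this order: stand the red liner cup upright in the aluminium funnel, fully home; stand the yellow reducer sleeve, small end down, inside the red liner, fully home; slip the steel clamp collar over the shaft stub down onto its black block; and last slip the white ferrule over the stub so it sits on the collar. Lower each part into place rather than dropping it, let go of everything, and leave the blue putter grip, the copper club head and the green screwdriver where they lie.

Things in the scene. Friction and masses are not known exactly. Their poses are not given: they have to be found in the camera images.
- funnel: Cast aluminium funnel, bolted down, wide mouth up: 124 mm flange, height 48 mm. Origin at the centre of its underside, z up. Conical inside: mouth 90 mm wide at 48 mm height, narrowing to 54 mm at its closed flat floor, 8 mm above the origin.
- stub: Steel shaft stub standing up from a black block that is bolted down. Block 80 x 80 mm, 20 mm high; origin at the centre of the block's underside, z up. Stub 14 mm thick, on the block's centre, reaches 80 mm above the origin (60 mm above the block), its last 15 mm tapering to 6 mm.
- liner: Red liner cup, round, open at the top, standing upright. Height 80 mm; outside 48 mm at the foot, widening to 58 mm at 40 mm height, then straight to the top. Wall 4 mm, floor 5 mm thick; inside 40 mm wide at the floor, 50 mm at the mouth. About 90 g. Origin at the centre of its underside, z up.
- reducer: Yellow reducer sleeve, a slim round cup, standing upright on its small end. Height 115 mm; outside 31 mm at the foot, widening to 38 mm at 30 mm height, then straight to the top. About 80 g. Origin at the centre of its underside, z up.
- collar: Dark steel shaft clamp collar, a thick ring with a slit lying flat: outside 50 mm, bore 22 mm, height 24 mm, about 160 g. It stays this way up. Origin at the centre of its underside as it lies at the start, z up along its bore.
- ferrule: White ferrule, a short tube standing on end: outside 32 mm, bore 21 mm, height 45 mm, about 30 g. Origin at the centre of its underside as it stands at the start, z up along its bore.
- putter_grip: Bystander: blue rubber putter grip lying on the bench, 264 mm long, 30 mm thick. Origin at the middle of its underside, x along its length.
- club_head: Bystander: copper-toned hybrid club head lying on its sole, about 110 x 65 mm and 37 mm high, with a hosel stub up to 66 mm. Origin under its middle.
- screwdriver: Bystander: screwdriver with green handle lying on the bench, 190 mm long. x along its length.
Mind the look-alikes: they are no part of the job. Several things have the shape of the reducer; the one meant has the colours described above.

How it is judged:
By the outcome, as a careful person would: the job done as asked, in the order asked, and still so for the second after the job is handed in, with the robot touching nothing.
It also fails if it takes over 112 s, if anything falls off the work surface, if the arm or the gripper's body presses on something with over 40 N, if the wrist force passes 120 N, or if a joint passes its speed limit or range.

## Working session

There is one attempt and no reset: what is moved stays moved. The work goes in short steps, Python scripts to look and compute and a shell command to move; the robot and the scene stay as the last step left them, time stands still between calls to the robot, and variables do not carry over. Pictures are saved under pics/ and viewed, at most 16 in all, crops included, and the job is handed in when it is done.

```bash
ls; mkdir -p pics
python3 - <<'E'
from workcell import get_obs, imaging, workorder
import cv2,numpy as np
for n in ["top","side"]:
    p,d=imaging.camera(n); np.savez(f"pics/{n}0.npz",p=p,d=d)
    c=imaging.calibration(n); print(n,c)
    cv2.imwrite(f"pics/{n}0.png",cv2.resize(p[:,:,::-1],(800,600)))
print(get_obs())
E
```

```text
pics
top {'mtx': array([[498.34988436,   0.        , 246.50082978],
       [  0.        , 498.34988436, 193.01871387],
       [  0.        ,   0.        ,   1.        ]]), 'R': array([[ 0.00790331, -0.99980457,  0.01812048],
       [-0.98499208, -0.01090817, -0.1722545 ],
       [ 0.17241849, -0.01648715, -0.9848858 ]]), 't': array([-0.00771381,  0.53672116,  1.38566269])}
side {'mtx': array([[390.79639236,   0.        , 252.58207039],
       [  0.        , 390.79639236, 182.71019239],
       [  0.        ,   0.        ,   1.        ]]), 'R': array([[ 0.97947945, -0.2014981 ,  0.00430255],
       [-0.11586309, -0.58041994, -0.80603253],
       [ 0.16491131,  0.7889938 , -0.59185559]]), 't': array([-0.50389047,  0.08998518,  1.0355913 ])}
{'clock': 0.1, 'joint_pos': array([-1.15399944e+00,  2.41373950e-01,  3.86110171e-03,  1.33521457e+00,
       -2.76676377e-05,  1.57081948e+00]), 'joint_vel': array([ 0.00141319, -0.00145907,  0.00378052, -0.00013021, -0.00111749,
        0.00012318]), 'tau': array([-5.22941755e-04, -3.73138368e+01,  2.53010130e+01,  1.08705409e-02,
       -4.71067392e-05, -1.05110425e-05]), 'eef_pos': array([ 0.202178  , -0.4566765 ,  0.23048468]), 'tool_rot': array([ 9.78365456e-01,  2.06881854e-01, -2.13310141e-04, -9.41789354e-04]), 'ft_force': array([-0.01260261,  0.100625  ,  0.2088064 ]), 'ft_torque': array([-0.03626012, -0.00358874, -0.04362289]), 'grasp_force': 0.0, 'grip_width': 0.08530862441168086}
```

View pics/top0.png

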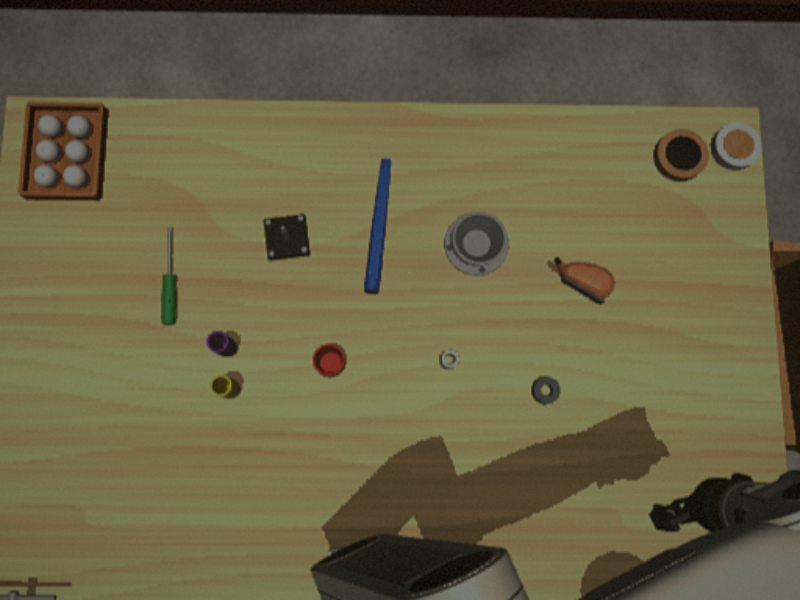

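View pics/side0.png

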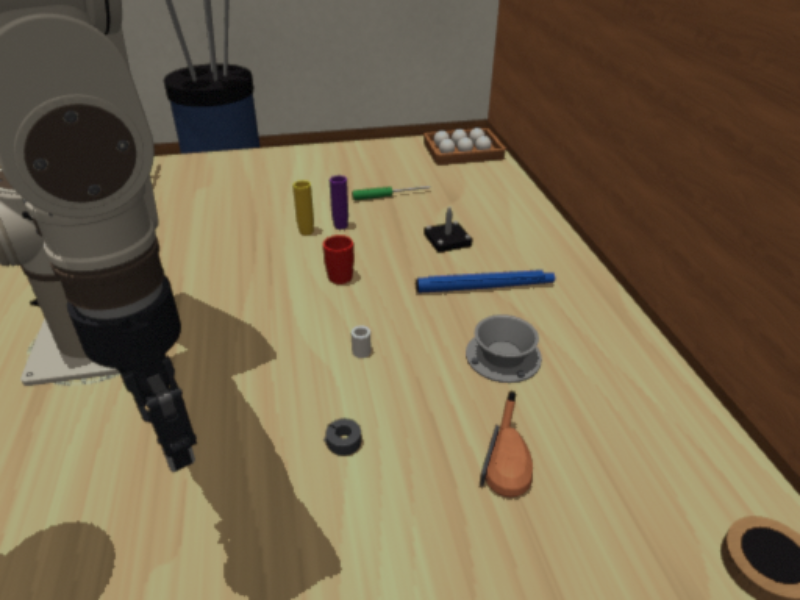

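Top picture (800×600 px): collar (545,389), ferrule (449,359), funnel (477,243), liner (330,360), stub block (286,237). Reducer-shaped candidates are yellow (222,385) and purple (219,343), and I choose the yellow one. White look-alikes are the balls in the tray at (62,150) and the cup at (737,146). The ferrule is the small white tube at (449,359).

```bash
cat > h.py <<'E'
import numpy as np,cv2
from workcell import get_obs, imaging, workorder
def cloud(n,p=None,d=None,c=None):
    if p is None:
        c=imaging.calibration(n); p,d=imaging.camera(n)
    v,u=np.indices(d.shape); K=c["mtx"]
    X=np.dstack([(u-K[0,2])/K[0,0]*d,(v-K[1,2])/K[1,1]*d,d])
    return p,d,(X-c["t"])@c["R"]          # world = R^T (Xc - t)
def rng(p,lo,hi): return cv2.inRange(cv2.cvtColor(p,cv2.COLOR_RGB2HSV),lo,hi)>0
def circ(P,r=None):
    # algebraic circle fit in xy, with one trimming pass
    for _ in range(3):
        A=np.c_[P[:,:2],np.ones(len(P))]; s=np.linalg.lstsq(A,(P[:,:2]**2).sum(1),rcond=None)[0]
        c=s[:2]/2; R=np.sqrt(s[2]+c@c); e=abs(np.linalg.norm(P[:,:2]-c,axis=1)-R)
        P=P[e<=np.percentile(e,90)]
    return c,R
E
python3 - <<'E'
from h import *
s=0.64
box={"collar":(545,389,20),"ferrule":(449,359,14),"funnel":(477,243,42),"liner":(330,360,24),"reducer":(222,385,17),"purple":(219,343,17),"block":(286,237,28)}
z=np.load("pics/top0.npz"); p,d,X=cloud("top",z["p"],z["d"],imaging.calibration("top"))
z2=np.load("pics/side0.npz"); p2,d2,X2=cloud("side",z2["p"],z2["d"],imaging.calibration("side"))
cs=imaging.calibration("side")
print("table z",np.median(X[250:280,100:180,2]), np.median(X2[200:230,200:210,2]))
for k,(u,v,r) in box.items():
    u,v,r=int(u*s),int(v*s),int(r*s)
    Q=X[v-r:v+r+1,u-r:u+r+1].reshape(-1,3); Q=Q[Q[:,2]>0.01]
    zt=np.percentile(Q[:,2],95); T=Q[Q[:,2]>zt-0.008]
    mn,mx=T[:,:2].min(0),T[:,:2].max(0); c=(mn+mx)/2
    # side-view points near same xy
    m=(np.linalg.norm(X2[...,:2]-c,axis=2)<0.07)&(X2[...,2]>0.01)&(d2>0)
    S=X2[m]; zs=np.percentile(S[:,2],98); S=S[S[:,2]>zs-0.008]
    print(k,"top z%.3f"%zt,"c",c.round(4),"ext",(mx-mn).round(3),"reach %.3f"%np.hypot(*c),"| side z%.3f"%zs,((S.min(0)+S.max(0))/2)[:2].round(4),np.ptp(S,axis=0)[:2].round(3))
E
```

```text
table z 0.0003513239457389214 0.0007529466348120822Traceback (most recent call last):
  File "<stdin>", line 15, in <module>
    return _quantile_unchecked(
        a, q, axis, out, overwrite_input, method, keepdims, weights)
    return _ureduce(a,
                    func=_quantile_ureduce_func,
    ...<5 lines>...
                    overwrite_input=overwrite_input,
                    method=method)
    r = func(a, **kwargs)
    result = _quantile(arr,
                       quantiles=q,
    ...<2 lines>...
                       out=out,
                       weights=wgt)
    slices_having_nans = np.isnan(arr[-1, ...])
                                  ~~~^^^^^^^^^
IndexError: index -1 is out of bounds for axis 0 with size 0
```

Run:
```python
from h import *
s=0.64
box={"collar":(545,389,20),"ferrule":(449,359,14),"funnel":(477,243,42),"liner":(330,360,24),"reducer":(222,385,17),"purple":(219,343,17),"block":(286,237,28)}
z=np.load("pics/top0.npz"); p,d,X=cloud("top",z["p"],z["d"],imaging.calibration("top"))
z2=np.load("pics/side0.npz"); p2,d2,X2=cloud("side",z2["p"],z2["d"],imaging.calibration("side"))
for k,(u,v,r) in box.items():
    u,v,r=int(u*s),int(v*s),int(r*s)
    D=d[v-r:v+r+1,u-r:u+r+1]; Q=X[v-r:v+r+1,u-r:u+r+1][D>0]
    print(k,"valid %.2f"%(D>0).mean(),"z pct",np.percentile(Q[:,2],[5,50,80,90,95,98,100]).round(3),"mid",Q[:,:2].mean(0).round(3))
    c=Q[:,:2].mean(0)
    m=(np.linalg.norm(X2[...,:2]-c,axis=2)<0.07)&(X2[...,2]>0.008)&(d2>0); S=X2[m]
    if len(S): print("   side n",len(S),"z",np.percentile(S[:,2],[50,90,98,100]).round(3),"mid",((S.min(0)+S.max(0))/2)[:2].round(4),"ext",np.ptp(S,axis=0)[:2].round(3))
```

```text
collar valid 1.00 z pct [-0.004  0.003  0.023  0.026  0.028  0.029  0.033] mid [ 0.385 -0.3  ]
   side n 420 z [0.024 0.026 0.027 0.027] mid [ 0.377  -0.3015] ext [0.052 0.051]
ferrule valid 1.00 z pct [-0.004  0.002  0.038  0.045  0.047  0.048  0.052] mid [ 0.438 -0.122]
   side n 212 z [0.034 0.046 0.047 0.049] mid [ 0.432  -0.1222] ext [0.03  0.032]
funnel valid 1.00 z pct [-0.003  0.004  0.023  0.043  0.048  0.05   0.057] mid [ 0.661 -0.177]
   side n 1120 z [0.032 0.048 0.05  0.051] mid [ 0.6582 -0.1825] ext [0.121 0.113]
liner valid 1.00 z pct [-0.004  0.003  0.017  0.074  0.079  0.082  0.086] mid [0.433 0.099]
   side n 533 z [0.058 0.079 0.082 0.083] mid [0.4251 0.0973] ext [0.058 0.061]
reducer valid 0.99 z pct [-0.004  0.01   0.097  0.115  0.117  0.118  0.12 ] mid [0.383 0.291]
   side n 559 z [0.073 0.112 0.116 0.118] mid [0.4039 0.2817] ext [0.094 0.049]
purple valid 1.00 z pct [-0.003  0.027  0.101  0.114  0.116  0.118  0.123] mid [0.459 0.3  ]
   side n 365 z [0.073 0.113 0.116 0.117] mid [0.4316 0.2868] ext [0.077 0.04 ]
block valid 0.99 z pct [-0.003  0.017  0.022  0.024  0.026  0.055  0.085] mid [0.668 0.187]
   side n 442 z [0.021 0.044 0.072 0.081] mid [0.6649 0.1856] ext [0.088 0.091]
```

```bash
cat >> h.py <<'E'
from scipy.spatial.transform import Rotation as Ro
def delta(x,y,z,yaw=0.):
    o=get_obs(); R=Ro.from_quat(o["tool_rot"]); T=Ro.from_euler('z',yaw)*Ro.from_euler('x',np.pi)
    print("d",R.inv().apply(np.array([x,y,z])-o["eef_pos"]).round(4),"rv",(R.inv()*T).as_rotvec().round(4))
E
echo '[[0,0,0.1,0.107,-0.104,-0.005,0.085],[0,0,0.25,0.214,-0.208,-0.01,0.085],[0,0,0.417,0.428,-0.416,-0.02,0.085],[0,0,0.417,0.428,-0.416,-0.02,0.085],[0,0,0.417,0.428,-0.416,-0.02,0.085],[0,0,0.417,0.428,-0.416,-0.02,0.085],[0,0,0.417,0.428,-0.416,-0.02,0.085],[0,0,0.417,0.428,-0.416,-0.02,0.085],[0,0,0.417,0.428,-0.416,-0.02,0.085],[0,0,0.417,0.428,-0.416,-0.02,0.085]]' > rows.txt && python3 -m jog rows.txt
python3 - <<'E'
from h import *
p,d,X=cloud("wrist"); c=imaging.calibration("wrist"); print(c, -c["R"].T@c["t"], get_obs()["eef_pos"])
cv2.imwrite("pics/w1.png",p[:,:,::-1]); delta(.425,.097,.25)
E
```

```text
clock: 1.35
eef_pos: [0.4266, 0.038, 0.2508]
tool_rot: [0.999, 0.031, -0.002, -0.02]
ft_force: [-0.4, -0.3, 0.7]
grip_width: 0.085
grasp_force: 0.0
{'mtx': array([[280.93347324,   0.        , 253.44272554],
       [  0.        , 280.93347324, 187.86096806],
       [  0.        ,   0.        ,   1.        ]]), 'R': array([[ 0.06143789, -0.99729578, -0.04033012],
       [-0.9419267 , -0.07129763,  0.32816267],
       [-0.33015069,  0.0178264 , -0.9437599 ]]), 't': array([0.02091222, 0.35565153, 0.53961483])} [0.51186707 0.03659339 0.39339867] [0.42823011 0.03822652 0.25078693]
d [ 0.0004 -0.0588  0.0032] rv [-0.0405  0.0017  0.0614]
```

View pics/w1.png

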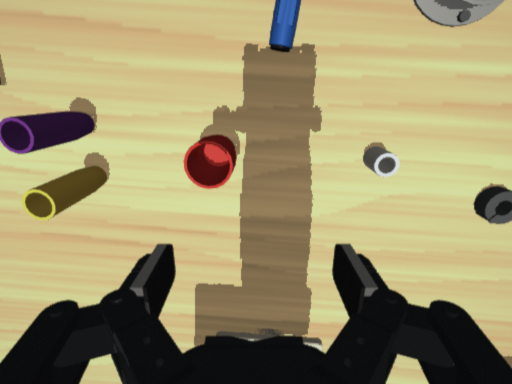

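Wrist view: red liner at (210,163), yellow reducer rim at (40,204), purple look-alike at (17,134), ferrule at (387,163), collar at (495,204). This confirms the yellow one as the reducer. Next I go to a spot that shows both the funnel and the stub.

```bash
echo '[[-0.02,0,0.03,0.065,0.02,-0.03,0.085],[-0.0405,0.0017,0.0614,0.122,0.038,-0.05,0.085],[-0.0405,0.0017,0.0614,0.122,0.038,-0.05,0.085],[-0.0405,0.0017,0.0614,0.122,0.038,-0.05,0.085],[-0.0405,0.0017,0.0614,0.122,0.038,-0.05,0.085],[-0.0405,0.0017,0.0614,0.122,0.038,-0.05,0.085]]' > rows.txt && python3 -m jog rows.txt
cat >> h.py <<'E'
def rim(X,p,c0,zlo,zhi,r,mask=None):
    m=(np.linalg.norm(X[...,:2]-c0,axis=2)<r)&(X[...,2]>zlo)&(X[...,2]<zhi)
    if mask is not None: m&=mask
    P=X[m]; mid=(P.min(0)+P.max(0))/2; c,R=circ(P)
    print("n",len(P),"z %.4f"%np.median(P[:,2]),"mid",mid[:2].round(4),"ext",np.ptp(P,axis=0)[:2].round(3),"fit",c.round(4),"R %.4f"%R); return c
E
python3 - <<'E'
from h import *
p,d,X=cloud("wrist"); np.savez("pics/w2.npz",p=p,X=X,d=d)
for k,a in dict(funnel=((.658,-.181),.043,.056,.065),fl=((.658,-.181),.004,.02,.07),ffloor=((.658,-.181),.004,.013,.032),liner=((.425,.097),.074,.09,.04),stub=((.666,.186),.07,.09,.03),block=((.666,.186),.014,.026,.065),ferrule=((.434,-.122),.04,.052,.03),collar=((.378,-.301),.02,.03,.04),red=((.385,.285),.108,.124,.04)).items():
    print(k,end=" ")
    try: rim(X,p,*a)
    except Exception as e: print(e)
cv2.imwrite("pics/w2.png",p[:,:,::-1]); delta(.425,.097,.25)
E
```

```text
clock: 2.15
eef_pos: [0.5492, 0.0007, 0.2996]
tool_rot: [1.0, 0.001, -0.001, -0.001]
ft_force: [-0.3, 0.5, 0.5]
grip_width: 0.085
grasp_force: 0.0
funnel n 1655 z 0.0474 mid [ 0.6582 -0.1783] ext [0.102 0.102] fit [ 0.6583 -0.1771] R 0.0472
fl n 3389 z 0.0073 mid [ 0.6584 -0.1633] ext [0.122 0.093] fit [ 0.6575 -0.1606] R 0.0393
ffloor n 1294 z 0.0082 mid [ 0.6583 -0.1796] ext [0.056 0.054] fit [ 0.6587 -0.1802] R 0.0214
liner n 389 z 0.0794 mid [0.4249 0.096 ] ext [0.057 0.057] fit [0.4262 0.0957] R 0.0267
stub n 81 z 0.0765 mid [0.6648 0.1839] ext [0.01  0.008] fit [0.6643 0.1837] R 0.0034
block n 3345 z 0.0199 mid [0.6641 0.1846] ext [0.088 0.089] fit [0.665  0.1843] R 0.0351
ferrule n 197 z 0.0447 mid [ 0.432  -0.1214] ext [0.031 0.03 ] fit [ 0.4331 -0.121 ] R 0.0134
collar n 520 z 0.0239 mid [ 0.3783 -0.3025] ext [0.049 0.05 ] fit [ 0.3794 -0.3011] R 0.0202
red n 373 z 0.1137 mid [0.3761 0.2778] ext [0.037 0.038] fit [0.3766 0.2772] R 0.0169
d [-0.1241 -0.0963  0.0499] rv [-0.0011  0.0007  0.002 ]
```

View pics/w2.png

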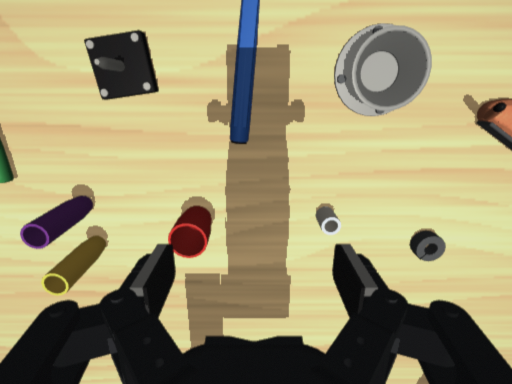

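Wrist view: funnel mouth centre (392,67), stub (110,64), liner rim (190,238), ferrule (330,225), collar (430,245), yellow rim (57,284). All heights match (48, 80, 80, 45, 24 and 115 mm). Next I go over the liner.

```bash
echo '[[0,0,0.002,-0.045,-0.035,0.02,0.085],[0,0,0.002,-0.09,-0.07,0.06,0.085],[0,0,0.002,-0.1237,-0.0955,0.10,0.085],[0,0,0.002,-0.1237,-0.0955,0.15,0.085],[0,0,0.002,-0.1237,-0.0955,0.18,0.085],[0,0,0.002,-0.1237,-0.0955,0.18,0.085],[0,0,0.002,-0.1237,-0.0955,0.18,0.085]]' > rows.txt && python3 -m jog rows.txt
python3 - <<'E'
from h import *
p,d,X=cloud("wrist")
rim(X,p,(.425,.096),.074,.09,.04); rim(X,p,(.425,.096),.074,.09,.04,rng(p,(0,120,90),(8,255,255)))
delta(.4255,.096,.042)
E
```

```text
clock: 3.08
eef_pos: [0.4296, 0.0423, 0.1198]
tool_rot: [0.999, 0.034, -0.002, -0.023]
ft_force: [-0.1, 0.5, 0.8]
grip_width: 0.085
grasp_force: 0.0
n 1615 z 0.0795 mid [0.4249 0.0964] ext [0.057 0.057] fit [0.426  0.0958] R 0.0266
n 1095 z 0.0799 mid [0.4246 0.0964] ext [0.057 0.057] fit [0.4252 0.0963] R 0.0266
d [-0.0015 -0.0504  0.081 ] rv [-0.045   0.0019  0.0671]
```

```bash
echo '[[0,0,0,0,0,0,0.085],[0,0,0,0,0,0,0.085]]' > rows.txt && python3 -m jog rows.txt
python3 - <<'E'
from h import *
o=get_obs(); print(o["joint_pos"].round(3),o["joint_vel"].round(3),o["tau"].round(1)); delta(.4255,.096,.042)
E
```

```text
clock: 3.38
eef_pos: [0.431, 0.0419, 0.1208]
tool_rot: [0.999, 0.033, -0.001, -0.023]
ft_force: [0.4, 0.2, 0.2]
grip_width: 0.0848
grasp_force: 0.0
[ 0.065  0.195 -0.359  1.016  0.045  3.141] [-0.001  0.002 -0.01  -0.004  0.001 -0.001] [  0.  -32.   22.3   0.    0.1  -0. ]
d [-0.0019 -0.0507  0.0811] rv [-0.045   0.001   0.0665]
```

The last joint sat at its range limit: at yaw 0 it needs j6 ≈ j1+π. I'll use yaw 0.7 from here on.

Run:
```python
from h import *
delta(.4253,.0962,.12,.7)
```

```text
d [-0.002  -0.0544  0.0032] rv [-0.0434 -0.0147 -0.6334]
```

```bash
echo '[[-0.01,-0.004,-0.16,0,-0.014,0,0.085],[-0.02,-0.008,-0.32,0,-0.028,0,0.085],[-0.03,-0.01,-0.48,0,-0.042,0,0.085],[-0.0434,-0.0147,-0.6334,-0.002,-0.0544,0.003,0.085],[-0.0434,-0.0147,-0.6334,-0.002,-0.0544,0.003,0.085],[-0.0434,-0.0147,-0.6334,-0.002,-0.0544,0.003,0.085],[-0.0434,-0.0147,-0.6334,-0.002,-0.0544,0.003,0.085]]' > rows.txt && python3 -m jog rows.txt
python3 - <<'E'
from h import *
p,d,X=cloud("wrist")
rim(X,p,(.425,.096),.074,.09,.04,rng(p,(0,120,90),(8,255,255)))
delta(.4253,.0962,.042,.7)
E
```

```text
clock: 4.25
eef_pos: [0.4244, 0.0957, 0.1193]
tool_rot: [0.94, 0.342, -0.001, -0.0]
ft_force: [-0.2, 0.4, -0.0]
grip_width: 0.085
grasp_force: 0.0
n 1111 z 0.0800 mid [0.4245 0.0968] ext [0.057 0.057] fit [0.4248 0.0971] R 0.0268
d [0.0012 0.0003 0.0772] rv [-0.0013  0.0018 -0.0017]
```

```bash
echo '[[0,0,0,0.001,0,0.05,0.085],[0,0,0,0.001,0,0.077,0.085],[0,0,0,0.001,0,0.077,0.085],[0,0,0,0.001,0,0.077,0.05],[0,0,0,0.001,0,0.077,0.05],[0,0,0,0.001,0,0.077,0.05],[0,0,0,0.001,0,0.077,0.05],[0,0,0,0.001,0,0.077,0.05]]' > rows.txt && python3 -m jog rows.txt
echo '[[0,0,0,0,0,-0.02,0.05],[0,0,0,0,0,-0.07,0.05],[0,0,0,0,0,-0.12,0.05],[0,0,0,0,0,-0.12,0.05]]' > rows.txt && python3 -m jog rows.txt
python3 - <<'E'
from h import *
o=get_obs(); t=o["eef_pos"]
p,d,X=cloud("wrist")
rim(X,p,t[:2],t[2]+.03,t[2]+.055,.045,rng(p,(0,120,90),(8,255,255)))
delta(.6582,-.1785,t[2],.7)
E
```

```text
clock: 5.3
eef_pos: [0.4264, 0.0971, 0.0439]
tool_rot: [0.939, 0.343, 0.001, -0.0]
ft_force: [-0.3, -0.0, 5.7]
grip_width: 0.057
grasp_force: 63.9
clock: 5.8
eef_pos: [0.4286, 0.0976, 0.1668]
tool_rot: [0.939, 0.343, 0.004, 0.0]
ft_force: [0.4, -0.2, -1.3]
grip_width: 0.0569
grasp_force: 64.4
n 2504 z 0.2030 mid [0.4272 0.0967] ext [0.058 0.057] fit [0.4279 0.0969] R 0.0267
d [-0.0007  0.36   -0.0019] rv [ 0.0013 -0.0033  0.0001]
```

```bash
echo '[[0,0,0,0,0.03,0,0.05],[0,0,0,0,0.09,0,0.05],[0,0,0,0,0.15,0,0.05],[0,0,0,0,0.21,0,0.05],[0,0,0,0,0.27,0,0.05],[0,0,0,0,0.32,0,0.05],[0,0,0,0,0.35,0.02,0.05],[0,0,0,0,0.36,0.04,0.05],[0,0,0,0,0.36,0.04,0.05],[0,0,0,0,0.36,0.04,0.05]]' > rows.txt && python3 -m jog rows.txt
python3 - <<'E'
from h import *
o=get_obs(); t=o["eef_pos"]
p,d,X=cloud("wrist"); cv2.imwrite("pics/w3.png",p[:,:,::-1])
rim(X,p,t[:2],t[2]+.028,t[2]+.055,.045,rng(p,(0,120,90),(8,255,255)))
rim(X,p,(.6582,-.1785),.043,.053,.055)
delta(.659,-.178,.0515,.7)
E
```

```text
clock: 7.1
eef_pos: [0.6562, -0.1773, 0.1214]
tool_rot: [0.939, 0.343, -0.002, -0.001]
ft_force: [0.2, -0.5, -0.6]
grip_width: 0.0568
grasp_force: 64.5
n 2552 z 0.1575 mid [ 0.6553 -0.1781] ext [0.058 0.057] fit [ 0.656  -0.1778] R 0.0267
n 2522 z 0.0476 mid [ 0.6596 -0.1781] ext [0.1   0.102] fit [ 0.6595 -0.1771] R 0.0467
d [0.0014 0.0021 0.0709] rv [-0.0014  0.0016  0.0014]
```

View pics/w3.png

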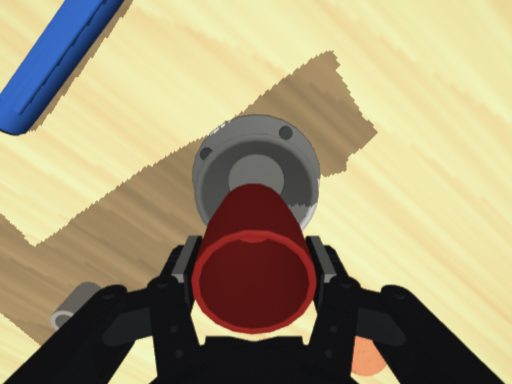

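The held liner rim is at (254,282), with the funnel mouth just beyond it at (256,175). The shift needed is about +3 mm in x. Lowering now.

```bash
echo '[[0,0,0,0.0024,0.002,0,0.05],[0,0,0,0.0024,0.002,0.03,0.05],[0,0,0,0.0024,0.002,0.05,0.05],[0,0,0,0.0024,0.002,0.06,0.05],[0,0,0,0.0024,0.002,0.064,0.05],[0,0,0,0.0024,0.002,0.067,0.05],[0,0,0,0.0024,0.002,0.067,0.05]]' > rows.txt && python3 -m jog rows.txt
echo '[[0,0,0,0,0,0.0015,0.05],[0,0,0,0,0,0.003,0.05],[0,0,0,0,0,0.003,0.05]]' > rows.txt && python3 -m jog rows.txt
```

```text
clock: 8.02
eef_pos: [0.6603, -0.1786, 0.0552]
tool_rot: [0.939, 0.343, -0.001, -0.0]
ft_force: [-0.0, 0.7, -1.6]
grip_width: 0.0569
grasp_force: 64.5
clock: 8.4
eef_pos: [0.6601, -0.1786, 0.0521]
tool_rot: [0.939, 0.343, -0.001, -0.0]
ft_force: [-1.6, -0.7, 1.2]
grip_width: 0.057
grasp_force: 64.6
```

```bash
echo '[[0,0,0,0,0,0.001,0.05],[0,0,0,0,0,0.0015,0.05],[0,0,0,0,0,0.0015,0.05]]' > rows.txt && python3 -m jog rows.txt
python3 - <<'E'
from h import *
o=get_obs(); t=o["eef_pos"]; print(o["ft_force"])
p,d,X=cloud("wrist")
rim(X,p,t[:2],.075,.105,.045,rng(p,(0,120,90),(8,255,255)))
E
```

```text
clock: 8.78
eef_pos: [0.6602, -0.1785, 0.052]
tool_rot: [0.939, 0.343, -0.0, 0.0]
ft_force: [-3.4, 1.2, 7.6]
grip_width: 0.057
grasp_force: 65.2
[-3.37517065  1.17491306  7.62740039]
n 2558 z 0.0881 mid [ 0.6594 -0.1794] ext [0.057 0.057] fit [ 0.6599 -0.179 ] R 0.0267
```

```bash
echo '[[0,0,0,0,0,0,0.07],[0,0,0,0,0,0,0.085],[0,0,0,0,0,0,0.085],[0,0,0,0,0,0,0.085],[0,0,0,0,0,-0.02,0.085],[0,0,0,0,0,-0.07,0.085],[0,0,0,0,0,-0.12,0.085],[0,0,0,0,0,-0.12,0.085]]' > rows.txt && python3 -m jog rows.txt
python3 - <<'E'
from h import *
o=get_obs(); t=o["eef_pos"]; p,d,X=cloud("wrist")
rim(X,p,(.66,-.179),.08,.1,.045,rng(p,(0,120,90),(8,255,255)))
delta(.3763,.2775,.17,.7)
E
```

```text
clock: 9.82
eef_pos: [0.6634, -0.1794, 0.1764]
tool_rot: [0.939, 0.343, 0.003, 0.003]
ft_force: [0.7, 0.2, -0.1]
grip_width: 0.085
grasp_force: 0.0
n 751 z 0.0880 mid [ 0.6588 -0.1786] ext [0.057 0.056] fit [ 0.6593 -0.1788] R 0.0268
d [ 0.0757 -0.5331  0.0014] rv [ 0.0036 -0.0016  0.0001]
```

```bash
echo '[[0,0,0,0.008,-0.06,0,0.085],[0,0,0,0.017,-0.12,0,0.085],[0,0,0,0.026,-0.18,0,0.085],[0,0,0,0.034,-0.24,0,0.085],[0,0,0,0.043,-0.3,0,0.085],[0,0,0,0.051,-0.36,0,0.085],[0,0,0,0.06,-0.42,0,0.085],[0,0,0,0.068,-0.48,0,0.085],[0,0,0,0.0757,-0.533,0,0.085],[0,0,0,0.0757,-0.533,0,0.085]]' > rows.txt && python3 -m jog rows.txt
echo '[[0,0,0,0,0,0,0.085],[0,0,0,0,0,0,0.085]]' > rows.txt && python3 -m jog rows.txt
python3 - <<'E'
from h import *
o=get_obs(); t=o["eef_pos"]; p,d,X=cloud("wrist")
rim(X,p,(.376,.278),.11,.13,.035,rng(p,(22,100,60),(35,255,255)))
delta(.3763,.2775,.078,.7); cv2.imwrite("pics/w4.png",p[:,:,::-1])
E
```

```text
clock: 11.12
eef_pos: [0.3718, 0.28, 0.1693]
tool_rot: [0.938, 0.346, -0.003, -0.0]
ft_force: [0.1, -0.4, 0.4]
grip_width: 0.085
grasp_force: 0.0
clock: 11.38
eef_pos: [0.375, 0.2767, 0.1701]
tool_rot: [0.94, 0.342, -0.002, -0.0]
ft_force: [0.1, -0.2, -0.7]
grip_width: 0.0851
grasp_force: 0.0
n 750 z 0.1147 mid [0.3754 0.2795] ext [0.037 0.036] fit [0.3761 0.2799] R 0.0167
d [0.0016 0.0002 0.0923] rv [-0.0013  0.0028 -0.0023]
```

View pics/w4.png

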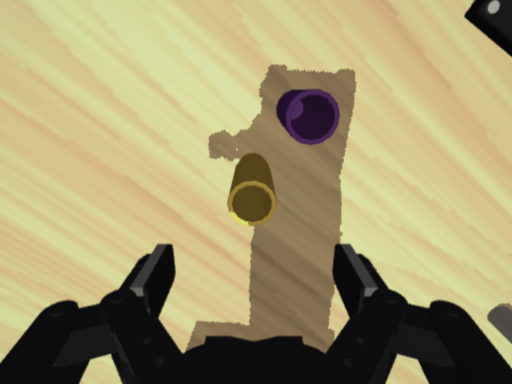

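Yellow rim at (252,203), purple well clear at (312,116). Descending and gripping.

```bash
echo '[[0,0,0,0.0026,-0.0015,0.03,0.085],[0,0,0,0.0026,-0.0015,0.07,0.085],[0,0,0,0.0026,-0.0015,0.092,0.085],[0,0,0,0.0026,-0.0015,0.092,0.06],[0,0,0,0.0026,-0.0015,0.092,0.03],[0,0,0,0.0026,-0.0015,0.092,0.03],[0,0,0,0.0026,-0.0015,0.092,0.03],[0,0,0,0.0026,-0.0015,0.092,0.03],[0,0,0,0.0026,-0.0015,0.092,0.03]]' > rows.txt && python3 -m jog rows.txt
echo '[[0,0,0,0,0,-0.02,0.03],[0,0,0,0,0,-0.07,0.03],[0,0,0,0,0,-0.12,0.03],[0,0,0,0,0,-0.16,0.03],[0,0,0,0,0,-0.16,0.03]]' > rows.txt && python3 -m jog rows.txt
python3 - <<'E'
from h import *
o=get_obs(); t=o["eef_pos"]; p,d,X=cloud("wrist")
rim(X,p,t[:2],t[2]+.02,t[2]+.055,.035,rng(p,(22,100,60),(35,255,255)))
delta(.6590,-.1785,t[2],.7)
E
```

```text
clock: 12.55
eef_pos: [0.3769, 0.2814, 0.0803]
tool_rot: [0.939, 0.343, 0.001, -0.0]
ft_force: [0.5, -0.4, 6.8]
grip_width: 0.0371
grasp_force: 60.6
clock: 13.18
eef_pos: [0.3774, 0.2822, 0.2423]
tool_rot: [0.939, 0.343, 0.002, -0.002]
ft_force: [0.1, -0.3, -2.0]
grip_width: 0.0374
grasp_force: 60.3
n 3469 z 0.2737 mid [0.3755 0.2801] ext [0.038 0.039] fit [0.3769 0.2817] R 0.0167
d [-0.0803  0.5338 -0.0032] rv [-0.0015 -0.0016  0.0004]
```

```bash
echo '[[0,0,0,-0.008,0.05,0,0.03],[0,0,0,-0.016,0.11,0,0.03],[0,0,0,-0.025,0.17,0,0.03],[0,0,0,-0.034,0.23,0,0.03],[0,0,0,-0.043,0.29,0,0.03],[0,0,0,-0.052,0.35,0,0.03],[0,0,0,-0.06,0.41,0,0.03],[0,0,0,-0.068,0.46,0,0.03],[0,0,0,-0.076,0.51,0,0.03],[0,0,0,-0.08,0.534,0,0.03]]' > rows.txt && python3 -m jog rows.txt
echo '[[0,0,0,0,0,0.02,0.03],[0,0,0,0,0,0.03,0.03],[0,0,0,0,0,0.03,0.03]]' > rows.txt && python3 -m jog rows.txt
python3 - <<'E'
from h import *
o=get_obs(); t=o["eef_pos"]; p,d,X=cloud("wrist"); cv2.imwrite("pics/w5.png",p[:,:,::-1])
rim(X,p,t[:2],t[2]+.028,t[2]+.045,.035,rng(p,(22,100,60),(35,255,255)))
rim(X,p,(.659,-.1787),.083,.094,.045,rng(p,(0,120,90),(8,255,255)))
delta(.6590,-.1787,.0933,.7)
E
```

```text
clock: 14.48
eef_pos: [0.6584, -0.1816, 0.2343]
tool_rot: [0.94, 0.342, -0.003, -0.002]
ft_force: [0.0, 0.3, -0.6]
grip_width: 0.0375
grasp_force: 60.6
clock: 14.85
eef_pos: [0.6573, -0.1784, 0.2056]
tool_rot: [0.939, 0.343, -0.003, -0.002]
ft_force: [0.4, 0.2, -0.8]
grip_width: 0.0374
grasp_force: 60.6
n 2332 z 0.2396 mid [ 0.6554 -0.1804] ext [0.039 0.039] fit [ 0.6569 -0.179 ] R 0.0167
n 515 z 0.0879 mid [ 0.6598 -0.179 ] ext [0.056 0.057] fit [ 0.6595 -0.1785] R 0.0267
d [0.001  0.0012 0.1137] rv [-0.0035  0.0033  0.0008]
```

View pics/w5.png

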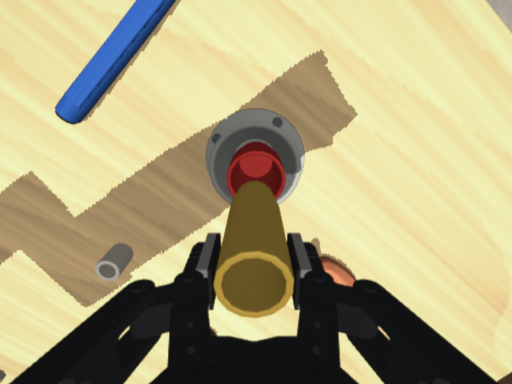

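Reducer rim held at (255,283), with the liner mouth at (256,172) beyond. I correct about 3.5 mm and lower.

```bash
echo '[[0,0,0,0.0033,0.0015,0,0.03],[0,0,0,0.0033,0.0015,0.03,0.03],[0,0,0,0.0033,0.0015,0.06,0.03],[0,0,0,0.0033,0.0015,0.08,0.03],[0,0,0,0.0033,0.0015,0.095,0.03],[0,0,0,0.0033,0.0015,0.103,0.03],[0,0,0,0.0033,0.0015,0.108,0.03],[0,0,0,0.0033,0.0015,0.11,0.03],[0,0,0,0.0033,0.0015,0.11,0.03]]' > rows.txt && python3 -m jog rows.txt
echo '[[0,0,0,0,0,0.001,0.03],[0,0,0,0,0,0.002,0.03],[0,0,0,0,0,0.002,0.03]]' > rows.txt && python3 -m jog rows.txt
python3 - <<'E'
from h import *
delta(.6590,-.1787,.0933,.7)
E
```

```text
clock: 16.02
eef_pos: [0.6621, -0.1783, 0.0986]
tool_rot: [0.939, 0.343, -0.001, -0.0]
ft_force: [0.1, -0.7, -1.6]
grip_width: 0.0376
grasp_force: 60.6
clock: 16.4
eef_pos: [0.6618, -0.1782, 0.096]
tool_rot: [0.939, 0.343, -0.001, -0.0]
ft_force: [0.2, -0.3, -0.7]
grip_width: 0.0373
grasp_force: 60.6
d [-0.0025 -0.0015  0.0028] rv [-0.0015  0.002   0.0001]
```

```bash
echo '[[0,0,0,0,0,0.0008,0.03],[0,0,0,0,0,0.0016,0.03],[0,0,0,0,0,0.0025,0.03],[0,0,0,0,0,0.0025,0.03]]' > rows.txt && python3 -m jog rows.txt
echo '[[0,0,0,0,0,0.0007,0.03],[0,0,0,0,0,0.0015,0.03],[0,0,0,0,0,0.0015,0.03]]' > rows.txt && python3 -m jog rows.txt
```

```text
clock: 16.9
eef_pos: [0.6618, -0.1782, 0.0935]
tool_rot: [0.939, 0.343, -0.001, -0.0]
ft_force: [0.9, 0.1, -1.7]
grip_width: 0.0376
grasp_force: 60.7
clock: 17.27
eef_pos: [0.6621, -0.1782, 0.0934]
tool_rot: [0.939, 0.343, -0.001, -0.0]
ft_force: [-2.0, 0.3, 5.2]
grip_width: 0.0374
grasp_force: 61.1
```

```bash
echo '[[0,0,0,0,0,0,0.06],[0,0,0,0,0,0,0.085],[0,0,0,0,0,0,0.085],[0,0,0,0,0,-0.01,0.085],[0,0,0,0,0,-0.06,0.085],[0,0,0,0,0,-0.1,0.085],[0,0,0,0,0,-0.1,0.085]]' > rows.txt && python3 -m jog rows.txt
python3 - <<'E'
from h import *
o=get_obs(); t=o["eef_pos"]; p,d,X=cloud("wrist"); cv2.imwrite("pics/w6.png",p[:,:,::-1])
rim(X,p,(.66,-.179),.118,.14,.035,rng(p,(22,100,60),(35,255,255)))
rim(X,p,(.659,-.1787),.083,.094,.045,rng(p,(0,120,90),(8,255,255)))
delta(.379,-.302,.15,.7)
E
```

```text
clock: 18.15
eef_pos: [0.6647, -0.1789, 0.1981]
tool_rot: [0.939, 0.343, 0.003, 0.003]
ft_force: [-0.8, -0.8, -0.2]
grip_width: 0.0849
grasp_force: 0.0
n 787 z 0.1273 mid [ 0.6609 -0.1804] ext [0.037 0.037] fit [ 0.6619 -0.1794] R 0.0166
n 463 z 0.0879 mid [ 0.6592 -0.1785] ext [0.057 0.056] fit [ 0.6591 -0.1789] R 0.0269
d [-0.2971 -0.0891  0.0445] rv [ 0.0032 -0.0013  0.0001]
```

View pics/w6.png

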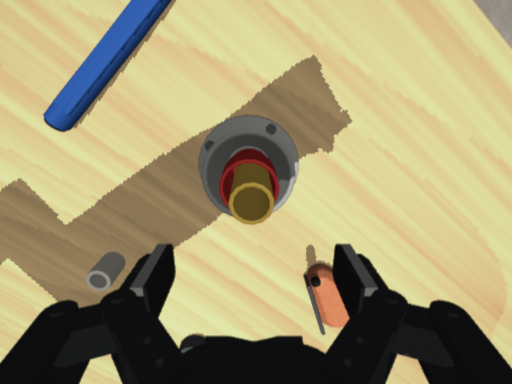

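Reducer rim at (251,203) stands inside the liner, rim height 127–128 mm, so it is fully home. Next is the collar.

```bash
echo '[[0,0,0,-0.05,-0.015,0,0.085],[0,0,0,-0.11,-0.033,0,0.085],[0,0,0,-0.17,-0.051,0,0.085],[0,0,0,-0.23,-0.069,0.02,0.085],[0,0,0,-0.28,-0.084,0.045,0.085],[0,0,0,-0.297,-0.089,0.06,0.085],[0,0,0,-0.297,-0.089,0.06,0.085],[0,0,0,-0.297,-0.089,0.06,0.085]]' > rows.txt && python3 -m jog rows.txt
python3 - <<'E'
from h import *
o=get_obs(); t=o["eef_pos"]; p,d,X=cloud("wrist"); cv2.imwrite("pics/w7.png",p[:,:,::-1])
rim(X,p,(.379,-.302),.019,.03,.04)
delta(.379,-.302,.0,.7)
E
```

```text
clock: 19.2
eef_pos: [0.3783, -0.3015, 0.133]
tool_rot: [0.939, 0.343, -0.001, -0.0]
ft_force: [0.1, -0.5, 0.5]
grip_width: 0.0848
grasp_force: 0.0
n 1696 z 0.0239 mid [ 0.3784 -0.3021] ext [0.049 0.049] fit [ 0.3786 -0.3016] R 0.0201
d [0.     0.0005 0.1333] rv [-0.0003  0.0014  0.0012]
```

View pics/w7.png

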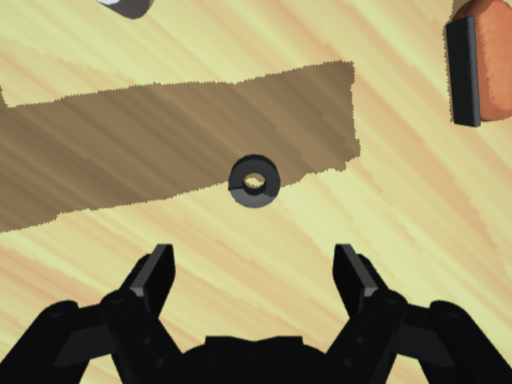

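Collar at (254,181), slit at left (233,184). Centre (0.3784, −0.302), top at 24 mm. Gripping.

```bash
echo '[[0,0,0,0,0.0003,0.05,0.085],[0,0,0,0,0.0003,0.1,0.085],[0,0,0,0,0.0003,0.12,0.085],[0,0,0,0,0.0003,0.131,0.085],[0,0,0,0,0.0003,0.131,0.06],[0,0,0,0,0.0003,0.131,0.04],[0,0,0,0,0.0003,0.131,0.04],[0,0,0,0,0.0003,0.131,0.04],[0,0,0,0,0.0003,0.131,0.04]]' > rows.txt && python3 -m jog rows.txt
echo '[[0,0,0,0,0,-0.02,0.04],[0,0,0,0,0,-0.07,0.04],[0,0,0,0,0,-0.12,0.04],[0,0,0,0,0,-0.15,0.04],[0,0,0,0,0,-0.15,0.04]]' > rows.txt && python3 -m jog rows.txt
python3 - <<'E'
from h import *
o=get_obs(); t=o["eef_pos"]; p,d,X=cloud("wrist"); cv2.imwrite("pics/w8.png",p[:,:,::-1])
rim(X,p,t[:2],t[2]+.018,t[2]+.028,.03)
delta(.6645,.184,t[2],.7)
E
```

```text
clock: 20.38
eef_pos: [0.3787, -0.3025, 0.0035]
tool_rot: [0.939, 0.343, 0.0, 0.001]
ft_force: [0.1, 0.9, 6.0]
grip_width: 0.048
grasp_force: 61.9
clock: 21.0
eef_pos: [0.3794, -0.3032, 0.1548]
tool_rot: [0.939, 0.343, 0.001, 0.003]
ft_force: [0.7, -0.6, -1.8]
grip_width: 0.0482
grasp_force: 62.5
n 5689 z 0.1754 mid [ 0.3796 -0.3025] ext [0.051 0.055] fit [ 0.3799 -0.3028] R 0.0202
d [ 0.5322 -0.1875 -0.0031] rv [ 0.0015  0.0015 -0.    ]
```

View pics/w8.png

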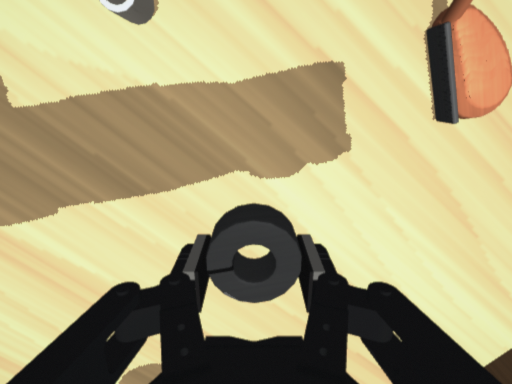

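Collar gripped level and centred at (254,262), slit at (220,268). Carrying it over the stub.

```bash
echo '[[0,0,0,0.05,-0.018,0,0.04],[0,0,0,0.108,-0.038,0,0.04],[0,0,0,0.166,-0.058,0,0.04],[0,0,0,0.224,-0.079,0,0.04],[0,0,0,0.282,-0.099,0,0.04],[0,0,0,0.34,-0.12,0,0.04],[0,0,0,0.398,-0.14,0,0.04],[0,0,0,0.456,-0.16,0,0.04],[0,0,0,0.505,-0.178,0,0.04],[0,0,0,0.532,-0.1875,0,0.04]]' > rows.txt && python3 -m jog rows.txt
echo '[[0,0,0,0,0,0.02,0.04],[0,0,0,0,0,0.045,0.04],[0,0,0,0,0,0.045,0.04]]' > rows.txt && python3 -m jog rows.txt
python3 - <<'E'
from h import *
o=get_obs(); t=o["eef_pos"]; p,d,X=cloud("wrist"); cv2.imwrite("pics/w9.png",p[:,:,::-1])
rim(X,p,t[:2],t[2]+.018,t[2]+.028,.03)
rim(X,p,(.6645,.184),.068,.086,.02)
rim(X,p,(.6645,.184),.015,.025,.065)
delta(.6645,.184,.0235,.7)
E
```

```text
clock: 22.3
eef_pos: [0.6632, 0.187, 0.1473]
tool_rot: [0.939, 0.344, -0.003, -0.001]
ft_force: [-0.8, -0.6, -1.6]
grip_width: 0.0481
grasp_force: 62.4
clock: 22.68
eef_pos: [0.6603, 0.1836, 0.1004]
tool_rot: [0.939, 0.343, -0.006, -0.001]
ft_force: [-1.1, -0.5, -0.9]
grip_width: 0.0482
grasp_force: 62.4
n 5626 z 0.1208 mid [0.6607 0.1843] ext [0.051 0.055] fit [0.661 0.184] R 0.0202Traceback (most recent call last):
  File "<stdin>", line 4, in <module>
  File "h.py", line 24, in rim
    P=X[m]; mid=(P.min(0)+P.max(0))/2; c,R=circ(P)
                 ~~~~~^^^
    return umr_minimum(a, axis, None, out, keepdims, initial, where)
ValueError: zero-size array to reduction operation minimum which has no identity
```

View pics/w9.png

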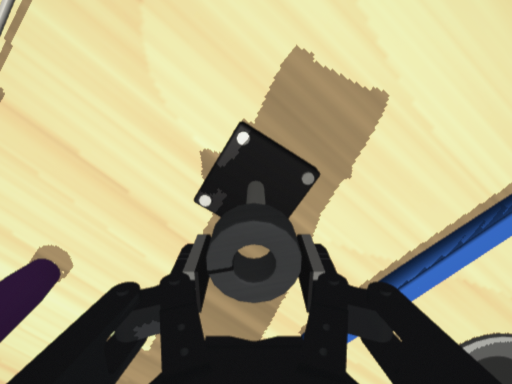

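Collar held at (254,255). The stub tip is behind it, the block is visible, and bolts at (243,138), (308,178), (205,201) give the block centre.

Run:
```python
from h import *
o=get_obs(); t=o["eef_pos"]; p,d,X=cloud("wrist"); c=imaging.calibration("wrist")
def ray(u,v,z):
    o_=-c["R"].T@c["t"]; r=c["R"].T@np.linalg.solve(c["mtx"],[u,v,1.]); return (o_+r*(z-o_[2])/r[2])[:2]
g=cv2.cvtColor(p,cv2.COLOR_RGB2GRAY); B=[]
for u,v in [(308,178),(205,201),(243,138)]:
    w=(g[v-9:v+10,u-9:u+10]>90)
    n,l,st,ce=cv2.connectedComponentsWithStats(w.astype(np.uint8)); k=l[9,9]
    b=ce[k]+[u-9,v-9]; B.append(ray(*b,.022)); print(k,st[k][4],b.round(1),B[-1].round(4),X[v,u,2].round(4))
print("centre",((B[0]+B[1])/2).round(4))
z=np.load("pics/w2.npz"); 
for zl,zh in((.07,.09),(.05,.07),(.035,.05)):
    rim(z["X"],None,(.6646,.184),zl,zh,.02)
delta(.6645,.184,.0235,.7)
```

```text
2 104 [306. 179.] [0.7006 0.1584] 0.023
2 176 [203.  203.1] [0.6272 0.2114] 0.0232
2 149 [241.6 139.1] [0.6916 0.2209] 0.0225
centre [0.6639 0.1849]
n 81 z 0.0765 mid [0.6648 0.1839] ext [0.01  0.008] fit [0.6643 0.1837] R 0.0034
n 106 z 0.0633 mid [0.6643 0.1823] ext [0.013 0.009] fit [0.6644 0.1845] R 0.0061
n 59 z 0.0431 mid [0.6644 0.1828] ext [0.013 0.009] fit [0.6648 0.1853] R 0.0068
d [0.0016 0.0014 0.0811] rv [-0.0027  0.0046 -0.    ]
```

```bash
echo '[[0,0,0,0.0013,0.0011,0,0.04],[0,0,0,0.0013,0.0011,0.015,0.04],[0,0,0,0.0013,0.0011,0.025,0.04],[0,0,0,0.0013,0.0011,0.035,0.04],[0,0,0,0.0013,0.0011,0.045,0.04],[0,0,0,0.0013,0.0011,0.05,0.04],[0,0,0,0.0013,0.0011,0.05,0.04]]' > rows.txt && python3 -m jog rows.txt
python3 - <<'E'
from h import *
delta(.6641,.184,.0235,.7)
E
```

```text
clock: 23.65
eef_pos: [0.6649, 0.1843, 0.0553]
tool_rot: [0.939, 0.343, -0.002, -0.0]
ft_force: [0.1, -0.1, -0.5]
grip_width: 0.048
grasp_force: 62.4
d [-0.0007 -0.0002  0.0318] rv [-0.0019  0.003   0.0001]
```

No contact, and the collar is around the stub. Continuing down.

```bash
echo '[[0,0,0,0,0,0.01,0.04],[0,0,0,0,0,0.018,0.04],[0,0,0,0,0,0.024,0.04],[0,0,0,0,0,0.028,0.04],[0,0,0,0,0,0.0295,0.04],[0,0,0,0,0,0.0295,0.04]]' > rows.txt && python3 -m jog rows.txt
echo '[[0,0,0,0,0,0.0008,0.04],[0,0,0,0,0,0.0016,0.04],[0,0,0,0,0,0.0024,0.04],[0,0,0,0,0,0.0024,0.04]]' > rows.txt && python3 -m jog rows.txt
```

```text
clock: 24.4
eef_pos: [0.6652, 0.1844, 0.0265]
tool_rot: [0.939, 0.343, -0.001, -0.0]
ft_force: [-0.5, 0.7, -0.7]
grip_width: 0.0484
grasp_force: 62.4
clock: 24.9
eef_pos: [0.6651, 0.1844, 0.024]
tool_rot: [0.939, 0.343, -0.001, -0.0]
ft_force: [-0.5, -0.2, -0.7]
grip_width: 0.0481
grasp_force: 62.4
```

```bash
echo '[[0,0,0,0,0,0.0007,0.04],[0,0,0,0,0,0.0014,0.04],[0,0,0,0,0,0.0014,0.04]]' > rows.txt && python3 -m jog rows.txt
```

```text
clock: 25.28
eef_pos: [0.6652, 0.1845, 0.0236]
tool_rot: [0.939, 0.343, -0.001, -0.0]
ft_force: [-3.4, -0.6, 5.3]
grip_width: 0.0483
grasp_force: 63.0
```

```bash
echo '[[0,0,0,0,0,0,0.07],[0,0,0,0,0,0,0.085],[0,0,0,0,0,0,0.085],[0,0,0,0,0,0,0.085],[0,0,0,0,0,-0.02,0.085],[0,0,0,0,0,-0.07,0.085],[0,0,0,0,0,-0.12,0.085],[0,0,0,0,0,-0.12,0.085]]' > rows.txt && python3 -m jog rows.txt
python3 - <<'E'
from h import *
o=get_obs(); t=o["eef_pos"]; p,d,X=cloud("wrist"); cv2.imwrite("pics/w10.png",p[:,:,::-1])
rim(X,p,(.6645,.184),.039,.049,.035)
rim(X,p,(.6645,.184),.068,.086,.02)
delta(.4325,-.1215,.13,.7)
E
```

```text
clock: 26.28
eef_pos: [0.6689, 0.1854, 0.1492]
tool_rot: [0.939, 0.343, 0.005, 0.0]
ft_force: [0.6, -0.2, 0.1]
grip_width: 0.0849
grasp_force: 0.0
n 1676 z 0.0439 mid [0.6656 0.1843] ext [0.049 0.049] fit [0.6656 0.1847] R 0.0203
n 164 z 0.0750 mid [0.6652 0.1861] ext [0.011 0.011] fit [0.6658 0.1867] R 0.0038
d [-0.377   0.0831  0.0146] rv [ 0.0012 -0.0038  0.0001]
```

View pics/w10.png

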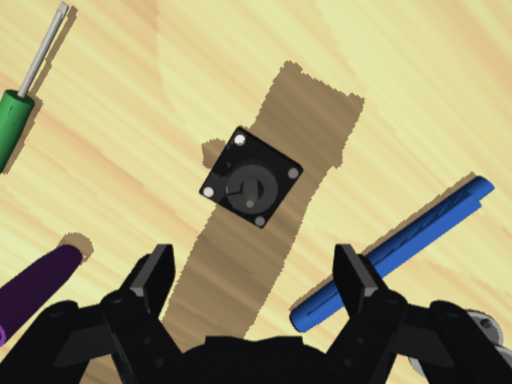

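The collar sits flat around the stub at (250,190), top at 44 mm, so it is home on the block. Next is the ferrule.

```bash
echo '[[0,0,0,-0.05,0.011,0,0.085],[0,0,0,-0.11,0.024,0,0.085],[0,0,0,-0.17,0.037,0,0.085],[0,0,0,-0.23,0.05,0,0.085],[0,0,0,-0.29,0.064,0,0.085],[0,0,0,-0.34,0.075,0,0.085],[0,0,0,-0.377,0.083,0.014,0.085],[0,0,0,-0.377,0.083,0.014,0.085],[0,0,0,-0.377,0.083,0.014,0.085]]' > rows.txt && python3 -m jog rows.txt
python3 - <<'E'
from h import *
p,d,X=cloud("wrist")
rim(X,p,(.4325,-.1215),.04,.05,.025)
delta(.4325,-.1215,.011,.7)
E
```

```text
clock: 27.45
eef_pos: [0.4304, -0.1217, 0.1287]
tool_rot: [0.939, 0.343, -0.001, -0.001]
ft_force: [0.1, -0.7, -0.0]
grip_width: 0.0851
grasp_force: 0.0
n 630 z 0.0447 mid [ 0.4318 -0.1217] ext [0.031 0.032] fit [ 0.4325 -0.1207] R 0.0134
d [0.0013 0.0012 0.118 ] rv [-0.0019  0.0018  0.0008]
```

```bash
echo '[[0,0,0,0.001,0.0008,0.05,0.085],[0,0,0,0.001,0.0008,0.1,0.085],[0,0,0,0.001,0.0008,0.118,0.085],[0,0,0,0.001,0.0008,0.118,0.06],[0,0,0,0.001,0.0008,0.118,0.035],[0,0,0,0.001,0.0008,0.118,0.025],[0,0,0,0.001,0.0008,0.118,0.025],[0,0,0,0.001,0.0008,0.118,0.025],[0,0,0,0.001,0.0008,0.118,0.025]]' > rows.txt && python3 -m jog rows.txt
echo '[[0,0,0,0,0,-0.02,0.025],[0,0,0,0,0,-0.07,0.025],[0,0,0,0,0,-0.12,0.025],[0,0,0,0,0,-0.15,0.025],[0,0,0,0,0,-0.15,0.025]]' > rows.txt && python3 -m jog rows.txt
python3 - <<'E'
from h import *
o=get_obs(); t=o["eef_pos"]; p,d,X=cloud("wrist"); cv2.imwrite("pics/w11.png",p[:,:,::-1])
rim(X,p,t[:2],t[2]+.025,t[2]+.04,.022)
delta(.6647,.1848,t[2],.7)
E
```

```text
clock: 28.62
eef_pos: [0.4331, -0.1221, 0.0128]
tool_rot: [0.939, 0.343, 0.001, 0.0]
ft_force: [-0.6, 0.9, 6.9]
grip_width: 0.0303
grasp_force: 59.5
clock: 29.25
eef_pos: [0.4339, -0.1226, 0.1644]
tool_rot: [0.939, 0.343, 0.002, 0.002]
ft_force: [0.5, -0.5, -1.0]
grip_width: 0.0305
grasp_force: 59.4
n 3392 z 0.1962 mid [ 0.4336 -0.1224] ext [0.041 0.042] fit [ 0.4347 -0.1219] R 0.0141
d [ 0.3753 -0.0853 -0.0021] rv [0.0012 0.0003 0.    ]
```

View pics/w11.png

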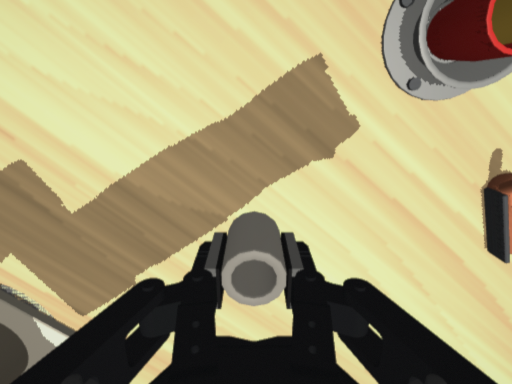

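Ferrule held upright, rim at (253,277). Carrying it to the stub.

```bash
echo '[[0,0,0,0.05,-0.011,0,0.025],[0,0,0,0.108,-0.025,0,0.025],[0,0,0,0.166,-0.038,0,0.025],[0,0,0,0.224,-0.051,0,0.025],[0,0,0,0.282,-0.064,0,0.025],[0,0,0,0.335,-0.076,0,0.025],[0,0,0,0.3753,-0.0853,0.02,0.025],[0,0,0,0.3753,-0.0853,0.05,0.025],[0,0,0,0.3753,-0.0853,0.05,0.025],[0,0,0,0.3753,-0.0853,0.05,0.025]]' > rows.txt && python3 -m jog rows.txt
python3 - <<'E'
from h import *
o=get_obs(); t=o["eef_pos"]; print(t); p,d,X=cloud("wrist"); cv2.imwrite("pics/w12.png",p[:,:,::-1])
rim(X,p,(.665,.1845),.039,.048,.035)
for a in((.07,.085),(.05,.07)):
  try: rim(X,p,(.665,.1845),*a,.02)
  except Exception: print("hidden")
delta(.665,.1848,.0568,.7)
E
```

```text
clock: 30.55
eef_pos: [0.6634, 0.1846, 0.1104]
tool_rot: [0.939, 0.343, -0.002, -0.0]
ft_force: [-0.4, 0.6, 0.1]
grip_width: 0.0305
grasp_force: 59.3
[0.66344486 0.18456183 0.11041722]
n 1934 z 0.0440 mid [0.6657 0.1845] ext [0.049 0.049] fit [0.6667 0.1856] R 0.0195
n 83 z 0.0724 mid [0.6661 0.1867] ext [0.009 0.009] fit [0.6648 0.1859] R 0.0045
n 218 z 0.0630 mid [0.6659 0.1864] ext [0.012 0.013] fit [0.6649 0.1858] R 0.0065
d [0.0009 0.0004 0.0548] rv [-0.0011  0.0011 -0.0007]
```

View pics/w12.png

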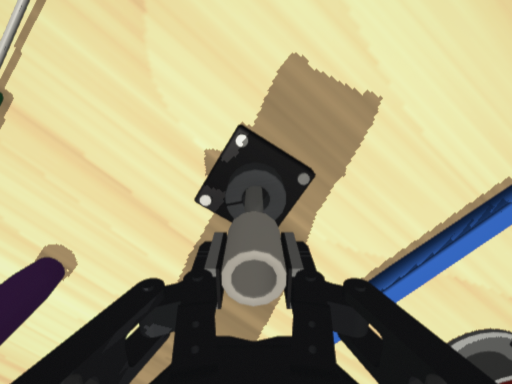

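Ferrule rim at (253,277), with the stub and collar right beyond it at (257,195). Misalignment is about 1 mm. Lowering.

```bash
echo '[[0,0,0,0.0008,0,0,0.025],[0,0,0,0.0008,0,0.012,0.025],[0,0,0,0.0008,0,0.022,0.025],[0,0,0,0.0008,0,0.03,0.025],[0,0,0,0.0008,0,0.03,0.025]]' > rows.txt && python3 -m jog rows.txt
python3 - <<'E'
from h import *
delta(.665,.1852,.0568,.7)
E
```

```text
clock: 31.22
eef_pos: [0.6635, 0.1854, 0.0792]
tool_rot: [0.939, 0.343, -0.002, -0.0]
ft_force: [0.1, -0.6, -0.9]
grip_width: 0.0304
grasp_force: 59.3
d [0.0012 0.0012 0.0224] rv [-0.0026  0.0044  0.0001]
```

No contact, and the ferrule is around the stub. Going down the rest.

```bash
echo '[[0,0,0,0.0008,0.0008,0.008,0.025],[0,0,0,0.0008,0.0008,0.014,0.025],[0,0,0,0.0008,0.0008,0.018,0.025],[0,0,0,0.0008,0.0008,0.02,0.025],[0,0,0,0.0008,0.0008,0.02,0.025]]' > rows.txt && python3 -m jog rows.txt
echo '[[0,0,0,0,0,0.0008,0.025],[0,0,0,0,0,0.0016,0.025],[0,0,0,0,0,0.0024,0.025],[0,0,0,0,0,0.0024,0.025]]' > rows.txt && python3 -m jog rows.txt
```

```text
clock: 31.85
eef_pos: [0.6654, 0.1855, 0.0606]
tool_rot: [0.939, 0.343, -0.001, -0.0]
ft_force: [0.6, -0.5, -0.2]
grip_width: 0.0305
grasp_force: 59.3
clock: 32.35
eef_pos: [0.6654, 0.1855, 0.0582]
tool_rot: [0.939, 0.343, -0.001, -0.0]
ft_force: [-0.2, -0.2, -0.7]
grip_width: 0.0303
grasp_force: 59.3
```

```bash
echo '[[0,0,0,0,0,0.0008,0.025],[0,0,0,0,0,0.0016,0.025],[0,0,0,0,0,0.002,0.025],[0,0,0,0,0,0.002,0.025]]' > rows.txt && python3 -m jog rows.txt
```

```text
clock: 32.85
eef_pos: [0.6655, 0.1855, 0.0569]
tool_rot: [0.939, 0.343, -0.001, -0.0]
ft_force: [-1.7, -0.5, 4.2]
grip_width: 0.0303
grasp_force: 59.8
```

Contact at the expected height. Release, retreat and check.

```bash
echo '[[0,0,0,0,0,0,0.06],[0,0,0,0,0,0,0.085],[0,0,0,0,0,0,0.085],[0,0,0,0,0,0,0.085],[0,0,0,0,0,-0.02,0.085],[0,0,0,0,0,-0.07,0.085],[0,0,0,0,0,-0.12,0.085],[0,0,0,-0.06,0,-0.16,0.085],[0,0,0,-0.1,0,-0.2,0.085],[0,0,0,-0.1,0,-0.2,0.085]]' > rows.txt && python3 -m jog rows.txt
echo '[[0,0,0,0,0,0,0.085],[0,0,0,0,0,0,0.085],[0,0,0,0,0,0,0.085]]' > rows.txt && python3 -m jog rows.txt
python3 - <<'E'
from h import *
p,d,X=cloud("wrist"); cv2.imwrite("pics/w13.png",p[:,:,::-1])
rim(X,p,(.665,.1845),.083,.097,.03); rim(X,p,(.665,.1845),.039,.049,.035)
p2,d2,X2=cloud("side"); cv2.imwrite("pics/s13.png",p2[:,:,::-1])
rim(X2,p2,(.66,-.18),.12,.14,.04); rim(X2,p2,(.66,-.18),.084,.094,.045,rng(p2,(0,120,60),(8,255,255)))
cv2.imwrite("pics/fin.png",np.vstack([p,p2])[:,:,::-1][::1][60:660])
print(get_obs()["grasp_force"],get_obs()["ft_force"])
E
```

```text
clock: 34.1
eef_pos: [0.5897, 0.1198, 0.262]
tool_rot: [0.94, 0.342, 0.003, 0.0]
ft_force: [0.6, 0.9, -0.5]
grip_width: 0.0851
grasp_force: 0.0
clock: 34.48
eef_pos: [0.5893, 0.1216, 0.2545]
tool_rot: [0.939, 0.343, -0.003, -0.001]
ft_force: [0.5, -0.2, -0.6]
grip_width: 0.0852
grasp_force: 0.0
n 470 z 0.0887 mid [0.6648 0.1848] ext [0.031 0.031] fit [0.6648 0.1849] R 0.0135
n 713 z 0.0439 mid [0.6649 0.1841] ext [0.049 0.049] fit [0.6653 0.1848] R 0.0218
n 122 z 0.1262 mid [ 0.6605 -0.1796] ext [0.039 0.039] fit [ 0.6605 -0.1808] R 0.0169
n 79 z 0.0878 mid [ 0.6594 -0.18  ] ext [0.057 0.054] fit [ 0.6591 -0.1794] R 0.0266
0.0 [-0.77938103 -0.28448926  0.39377656]
```

View pics/fin.png

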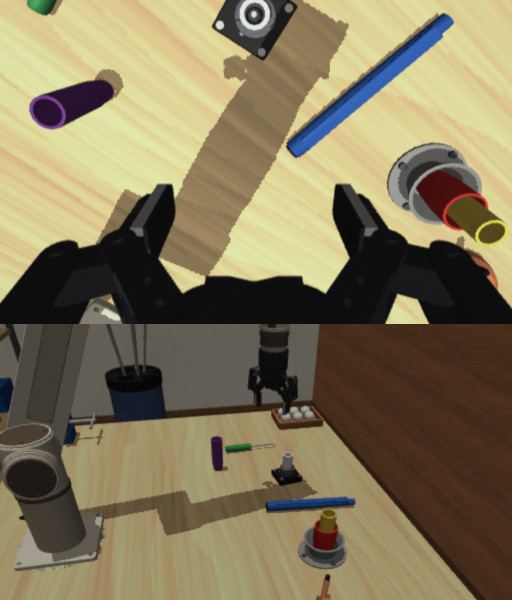

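The ferrule sits on the collar over the stub at (255,15) in the wrist view. The liner and reducer stand in the funnel at (325,530) in the side view, and the bystanders are untouched. Handing in.

```bash
python3 -c "
from workcell import workorder
print(workorder.job_done())"
```

```text
the job is handed in; nothing more can be done
None
```

The job is handed in: liner in the funnel, reducer in the liner, collar on the block and ferrule on the collar, placed in that order and all at the expected heights, with everything released after about 35 s; the hand-in returned no verdict.

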